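# Pack the valve head and shut the case

## Task

Pack the chrome valve head into the empty, cork-lined compartment of the aluminium service case, lying flat so that nothing stands above the rim, and then shut the lid fully. Set the valve head down gently instead of dropping it, and leave the discharge horn, the green collar and the brass disc holder where they are.

Things in the scene. Friction and masses are not known exactly. Their poses are not given: they have to be found in the camera images.
- valve: Chrome valve head lying on the bench among the bystanders, at any yaw; 450 g, 140 mm long (its x), 40 mm high. Origin: underside of its centre block, z up. The block has flat sides: 50 mm (x) by 40 mm (y) by 40 mm high; grip it across y at the origin. From it a round neck (32 mm dia) runs to x = -72 mm and a round cap (36 mm dia) to x = 68 mm. It may be packed either way round.
- valve_center (a point): Centre of the valve head's centre block, 20 mm above its underside. At x = 48 mm from here an outlet stub (22 mm dia) reaches to y = 42 mm and a gauge (28 mm dia) to y = -27 mm, both level.
- case: Open aluminium case fixed to the bench, outside 190 (its x) by 215 (its y) by 60 mm high, walls and floor 5 mm. Origin: centre of its underside; x points to the hinged side, at the robot's left. A divider along x (5 mm thick, top 35 mm above the bench) parts it into two compartments 180 (x) by 100 mm (y), centred at y = +52.5 and -52.5 mm; the horn lies in either, the other is empty.
- liner: Cork sheet, 176 by 96 mm and 3 mm thick, on the floor of the empty compartment, fixed. Origin: centre of its underside, 5 mm above the bench; axes parallel to the case's. The valve head goes here with its long axis along the liner's x.
- lid (a joint): Lid angle, rad: 0 shut flat on the rim, 1.57 upright, 1.9 fully open; starts at 1.6 to 1.85. A stiff hinge (0.4 N m friction) keeps it where it is left: push it all the way down. Flat plate, 190 mm from hinge to free edge, 215 mm wide, 8 mm thick, 250 g; outer face smooth but for two 2 mm ribs 60 mm either side of the middle; a 12 mm long, 60 mm wide tab on the free edge.
- lid_hinge (a point): Middle of the lid's hinge line, at the rim of the case's +x side, 60 mm above the bench; the hinge line runs along the case's y. Its axes turn with the lid.
- lid_edge (a point): Middle of the lid's free edge on its outer (upper when shut) face, 190 mm from the hinge line
- horn: Black rubber discharge horn, 150 mm long along x, with a 46 mm square nut at one end and a 46 mm mouth at the other, lying in the other compartment of the case: leave it there. Origin: under its middle
- collar: Bystander: green plastic ring, 76 mm outside diameter, 22 mm high, lying flat; origin under its centre
- holder: Bystander: brass bursting disc holder, round, 68 mm diameter at the foot, 36 mm high; origin under its centre

How it is judged:
By the outcome, as a careful person would: the job done as asked, in the order asked, and still so for the second after the job is handed in, with the robot touching nothing.
It also fails if it takes over 48 s, if anything falls off the work surface, if the arm or the gripper's body presses on something with over 40 N, if the wrist force passes 120 N, or if a joint passes its speed limit or range.

## Robot

A 6-joint arm with a two-finger parallel gripper is mounted at the origin on the work surface. World frame = base frame: x ahead of the robot, y to its left, z up, the work surface at z = 0. Lengths are in mm, angles in rad, forces in N, time in s.
With the tool pointing down it reaches from about 400 to 925 mm from the base axis. Payload 12.5 kg.
Tool frame: the origin (TCP) lies at the centre of the arm's flange, where the gripper is bolted on; the fingertips stand 190 mm ahead of it and the grasp point (between the pads) lies env.grip_point_offset ahead of it (env.grip_point_offset is the distance from the TCP to the grasp point, in mm); z points along the fingers, x is the direction in which the jaws open and shut, and the axes are right-handed (so a half turn about z gives the same grasp; the last joint's range is limited). The gripper opens to 95 mm and grips with 3 to 60 N. Pads are 20 mm wide; open, the fingers measure 119 mm over their backs; the gripper's body (75 mm by 180 mm) begins 59 mm behind the grasp point.
Start: joints at [-1.387, 0.491, 1.559, -0, 1.092, -0.106], TCP at [178.62, -598.932, 404.761] pointing down, gripper open.
Joint ranges: [-3.1, 3.1], [-0.84, 2.19], [0.05, 2.79], [-1.13, 4.28], [0.06, 2.93], [-2.69, 2.69]. Speed limits (rad/s): [2.22, 2.22, 2.79, 3.14, 3.14, 3.14].

## Interface

Orientations are given as [roll, pitch, yaw] about the fixed x, y, z axes, in that order (R = Rz(yaw) Ry(pitch) Rx(roll)).
In Python, from cell import state, read_camera, camera_model, job_done, env gives the robot as it stands.
- The arm moves only by the tool arm_command, never from a script. Its argument "steps" is a list of rows, each a list of 6 numbers: the shift along the tool's x, y, z in cm, then the turn, a rotation vector about the tool's x, y, z in degrees. In form: [[dx, dy, dz, rx, ry, rz], ...]. A call has 1 to 12 rows; each row is the pose to reach, as a shift and turn from the pose commanded when the call began, along the tool's axes at that moment; what a row does not reach only later rows make up. A row lasts 1/12 s, in which the tool goes at most 41.7 mm and 7.16 degrees, less where a joint would pass 70% of its speed; a pose out of reach is approached as far as the arm can. A call with a gripper value outside its range is refused whole. "jaw" is the finger opening in cm, from 0 to 9.51, set as the call begins (left out, the last holds). The fingers move at their own pace and stop on an object; the grip force is fixed at half the most. Time passes only in rows, so rows that repeat a pose let the fingers close. It gives the time, the measured TCP pose, the force and the opening at its end, in the units of the state.
- state(): the state, without advancing time (a new reading comes with each control period).
- read_camera(name): name is "scene" or "top"; returns the picture (384x512x3 uint8, red, green, blue); there is no depth.
- camera_model(name): a dict with "K" (3x3 intrinsics, pixels), "k1" (the pictures are not rectified: a ray, as slopes to the right and down, at radius r is drawn at 1 + k1 r^2 times it, then the intrinsics apply), "xyz" and "rotation" of the camera in the world. Camera axes: x right, y up, looking along -z (the intrinsics and any distortion apply to the point x, -y, -z); pixel columns grow to the right and rows downward; lengths in mm; the calibration is good to about 2 mm. A picture is of the moment at which its call begins. camera_model takes no time and is no camera call.
- job_done(): hands the job in, once; it reports no verdict.
The state is a dict: "t": time; "joints": joint angles; "qvel": joint speeds; "tau": joint torques, N m; "eef_pos": TCP position; "tcp_rot": TCP orientation; "ft_force": force on the tool from outside, world axes, zero at the start; "moment": the same for the moment, N m; "opening": opening from 0.0 (shut) to 1.0 (fully open).
Only numpy, scipy, OpenCV 4.12 (cv2) and the standard library are available. Lean on these libraries where they do the work, as an engineer would, in place of code of your own. Each camera call takes 0.05 s, during which the arm holds its last target. There are 200 camera calls.

## Working session

There is one attempt and no reset: what is moved stays moved. The work goes in short steps, Python scripts to look and compute and a tool call to move; the robot and the scene stay as the last step left them, time stands still between calls to the robot, and variables do not carry over. Pictures are saved under pics/ and viewed, about 8 in all and at most 12, crops included, and the job is handed in when it is done.

Besides the shell and the picture viewer there is one more tool, called after ">>>" as name(argument=value, ...) on one line, values as JSON. arm_command: Moves the arm, as the interface text tells. Its arguments: {"type":"object","properties":{"steps":{"type":"array"},"jaw":{"type":"number"}},"required":["steps"]}

```bash
ls; mkdir -p pics
python3 - <<'E'
from cell import *
import cv2
print(env.grip_point_offset, state())
for n in("scene","top"):
    print(n,camera_model(n)); cv2.imwrite(f"pics/{n}0.png",read_camera(n)[:,:,::-1])
E
```

```text
pics
171.3 {'t': 0.0, 'joints': array([-1.38663297e+00,  4.91539297e-01,  1.55945703e+00,  2.10694230e-05,
        1.09172388e+00, -1.05624577e-01]), 'qvel': array([-0.00048071, -0.00105449, -0.00058684,  0.00146259, -0.00046346,
       -0.00110077]), 'tau': array([-2.31476428e-03, -6.12658167e+01, -2.58181232e+01,  6.91869948e-02,
        4.82838694e-02, -1.07860865e-04]), 'eef_pos': array([ 178.59405022, -598.89693122,  404.17161272]), 'tcp_rot': array([-3.14145519e+00,  1.11930725e-03, -1.28101804e+00]), 'ft_force': array([0.01333739, 1.62219274, 0.16433063]), 'moment': array([-0.00235734,  0.01629629,  0.03061281]), 'opening': 0.9999003279056601}
scene {'K': array([[420.89218875,   0.        , 258.96224682],
       [  0.        , 420.89218875, 188.2943241 ],
       [  0.        ,   0.        ,   1.        ]]), 'k1': -0.15049233811428192, 'xyz': array([1101.28560299, -312.88577656,  927.7862793 ]), 'rotation': array([0.60738773, 0.00723474, 1.12476366])}
top {'K': array([[483.59870234,   0.        , 250.77258373],
       [  0.        , 483.59870234, 191.83872617],
       [  0.        ,   0.        ,   1.        ]]), 'k1': 0.056438249524615465, 'xyz': array([ 426.10825531,  -61.82494788, 1023.72282611]), 'rotation': array([ 0.11096676, -0.01374527, -1.56210244])}
```

View pics/top0.png

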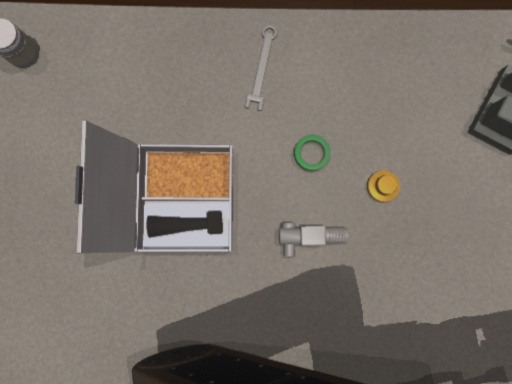

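View pics/scene0.png

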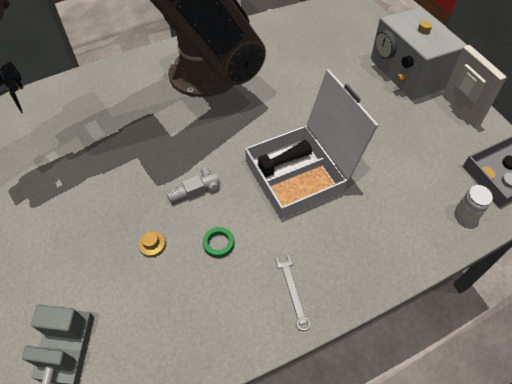

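The top view has the case at the left: rim corners are about (139,147), (232,147), (231,250) and (137,250), and the lid stands open at the left edge. The cork is in the far compartment, about (147–229, 153–199). The valve is at about (313,236), cap and stub to the left, neck to the right. The collar is at (312,153) and the holder at (384,186).

```bash
cat > h.py <<'E'
import numpy as np, cv2
from scipy.spatial.transform import Rotation as R
from cell import *
def ray(n,uv):
    m=camera_model(n);d=(np.array(uv,float).reshape(-1,2)-m['K'][:2,2])/m['K'][0,0]
    s=d.copy()
    for _ in range(20): s=d/(1+m['k1']*(s**2).sum(1,keepdims=True))
    v=np.c_[s[:,0],-s[:,1],-np.ones(len(s))]
    return m['xyz'],R.from_euler('xyz',m['rotation']).apply(v)
def plane(n,uv,z):
    o,v=ray(n,uv); return o+v*((z-o[2])/v[:,2])[:,None]
def tri(a,b):
    (o1,v1),(o2,v2)=ray("top",a),ray("scene",b); out=[]
    for p,q in zip(v1,v2):
        s=np.linalg.lstsq(np.c_[p,-q],o2-o1,rcond=None)[0]
        A,B=o1+s[0]*p,o2+s[1]*q; out.append(np.r_[(A+B)/2,np.linalg.norm(A-B)])
    return np.array(out)
E
python3 - <<'E'
from h import *
np.set_printoptions(precision=1,suppress=True)
t=cv2.imread("pics/top0.png");s=cv2.imread("pics/scene0.png")
for n,im in(("top",t),("scene",s)):
    h=cv2.cvtColor(im,cv2.COLOR_BGR2HSV)
    for nm,lo,hi,z in(("green",(45,100,40),(80,255,255),22),("orange",(5,120,80),(25,255,255),8)):
        c,_=cv2.findContours(cv2.inRange(h,lo,hi),0,2)
        for k in c:
            if cv2.contourArea(k)>150:
                r=cv2.minAreaRect(k); print(n,nm,r, plane(n,[r[0]],z)); 
                if nm=="orange":print(plane(n,cv2.boxPoints(r),z))
print("rim",plane("top",[(139,147),(232,147),(231,250),(137,250)],60))
a=cv2.resize(t[110:260,65:240],None,fx=4,fy=4,interpolation=3)[:, :]
b=cv2.resize(t[210:265,270:355],None,fx=8,fy=8,interpolation=3)
cv2.imwrite("pics/a.png",a);
cv2.imwrite("pics/b.png",b)
E
```

```text
top green ((312.0, 152.0), (32.0, 34.0), 90.0) [[ 623.5 -202.8   22. ]]
top orange ((383.5, 185.5), (31.0, 31.0), 90.0) [[ 555.8 -355.5    8. ]]
[[ 588.6 -323.4    8. ]
 [ 589.3 -388.9    8. ]
 [ 523.2 -387.3    8. ]
 [ 522.5 -322.2    8. ]]
top orange ((187.5, 174.49998474121094), (42.99999237060547, 80.99998474121094), 90.0) [[575.   59.4   8. ]]
[[620.  145.9   8. ]
 [622.2 -25.6   8. ]
 [530.1 -26.8   8. ]
 [528.4 143.    8. ]]
scene green ((218.0, 242.5), (29.0, 30.0), 90.0) [[ 631.2 -205.1   22. ]]
scene orange ((151.5, 243.5), (23.0, 25.0), 90.0) [[ 555.8 -354.     8. ]]
[[ 510.9 -373.3    8. ]
 [ 538.3 -315.2    8. ]
 [ 599.1 -335.6    8. ]
 [ 572.9 -391.9    8. ]]
scene orange ((301.8870849609375, 184.73178100585938), (21.343135833740234, 56.85034942626953), 67.16634368896484) [[561.3  65.4   8. ]]
[[529.4  -9.5   8. ]
 [525.8 155.3   8. ]
 [593.5 141.1   8. ]
 [594.4 -18.    8. ]]
rim [[622.1 151.6  60. ]
 [624.5 -35.3  60. ]
 [417.6 -36.1  60. ]
 [416.3 148.4  60. ]]
```

View pics/a.png

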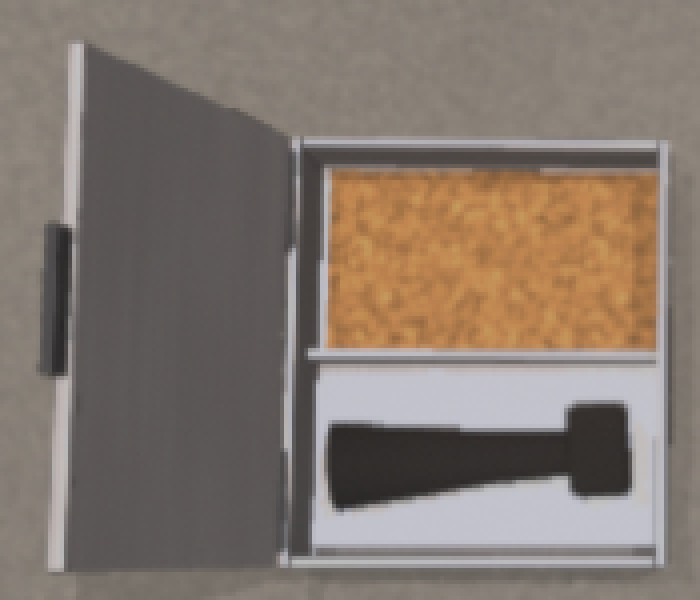

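View pics/b.png

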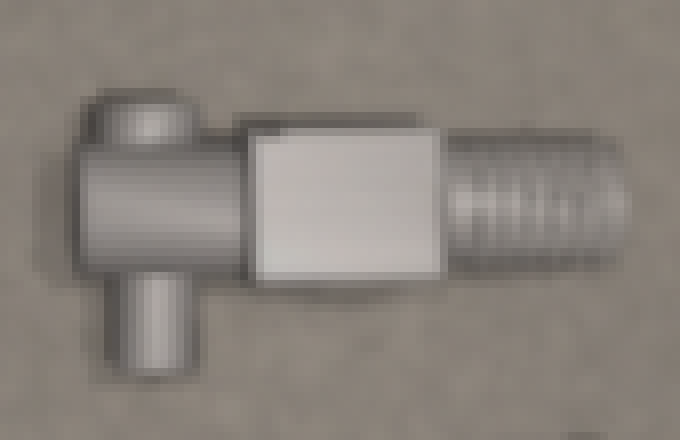

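Run:
```python
from h import *
np.set_printoptions(precision=1,suppress=True)
cv=lambda p,f,o:(np.array(p)+.5)/f-.5+np.array(o)
rim=plane("top",cv([(290,137),(668,141),(663,567),(282,567)],4,(65,110)),60)
print("rim",rim,rim.mean(0),np.linalg.norm(np.diff(rim,axis=0),axis=1))
b=plane("top",cv([(250,128),(441,128),(441,280),(254,280)],8,(270,210)),40)
print("block",b,b.mean(0),np.linalg.norm(np.diff(b,axis=0),axis=1))
e=plane("top",cv([(75,212),(628,205),(150,88),(155,378)],8,(270,210)),20);print("ends cap,neck,gauge,stub",e)
print("lid far/near top corners (z~245)",plane("top",cv([(72,42),(52,570)],4,(65,110)),245))
s=cv2.imread("pics/scene0.png")
cv2.imwrite("pics/c.png",np.hstack([cv2.resize(s[160:210,160:225],(390,300),interpolation=3),cv2.resize(s[65:220,240:380],(400,443),interpolation=3)[:300]]))
from cell import state
st=state();print(st['tcp_rot'])
```

```text
rim [[628.5 155.6  60. ]
 [628.9 -34.5  60. ]
 [414.9 -34.9  60. ]
 [413.6 152.   60. ]] [521.5  59.5  60. ] [190.1 214.  186.9]
block [[ 467.9 -176.7   40. ]
 [ 468.4 -225.2   40. ]
 [ 430.1 -224.8   40. ]
 [ 429.6 -177.6   40. ]] [ 449.  -201.1   40. ] [48.5 38.4 47.3]
ends cap,neck,gauge,stub [[ 446.7 -133.7   20. ]
 [ 449.9 -276.6   20. ]
 [ 478.9 -153.1   20. ]
 [ 404.4 -154.3   20. ]]
lid far/near top corners (z~245) [[627.5 202.8 245. ]
 [414.5 200.6 245. ]]
[-3.1  0.  -1.3]
```

View pics/c.png

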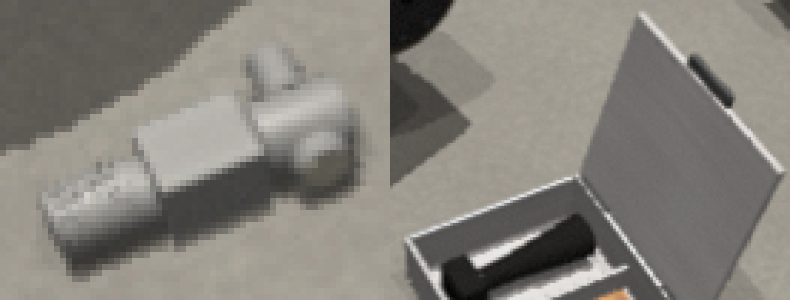

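```bash
cat >> h.py <<'E'
def delta(p,yaw,roll=180,pitch=0):
    s=state();T=R.from_euler('xyz',s['tcp_rot']);G=R.from_euler('xyz',[roll,pitch,yaw],degrees=True)
    return np.round(np.r_[T.inv().apply(np.array(p)-s['eef_pos'])/10,np.degrees((T.inv()*G).as_rotvec())],2).tolist()
E
python3 - <<'E'
from h import *
c=np.array([[135,128],[238,97],[277,156],[170,192]])
p=plane("scene",(c+.5)/6-.5+160,40);print(p,p.mean(0))
print(delta((448,-201,300),1),delta((448,-201,196),1))
E
```

```text
[[ 432.84894258 -223.50661443   40.        ]
 [ 436.91373644 -176.73543742   40.        ]
 [ 474.0400672  -172.81773513   40.        ]
 [ 471.5190304  -221.24668463   40.        ]] [ 453.83044415 -198.57661791   40.        ]
[-30.43, -37.18, 10.46, -0.04, 0.04, -74.4] [-30.42, -37.18, 20.86, -0.04, 0.04, -74.4]
```

>>> arm_command(steps=[[-30.6,-37.4,10.5,0,0,-74.4],[-30.6,-37.4,10.5,0,0,-74.4],[-30.6,-37.4,10.5,0,0,-74.4],[-30.6,-37.4,10.5,0,0,-74.4],[-30.6,-37.4,10.5,0,0,-74.4],[-30.6,-37.4,10.5,0,0,-74.4],[-30.6,-37.4,10.5,0,0,-74.4],[-30.6,-37.4,10.5,0,0,-74.4],[-30.6,-37.4,10.5,0,0,-74.4],[-30.6,-37.4,10.5,0,0,-74.4],[-30.6,-37.4,10.5,0,0,-74.4],[-30.6,-37.4,10.5,0,0,-74.4]], jaw=9.5)

```text
t: 1.1
eef_pos: [450.4, -196.6, 299.1]
tcp_rot: [-3.141, 0.0, 0.021]
ft_force: [1.0, -0.6, -0.6]
opening: 0.998
```

>>> arm_command(steps=[[0,0,0,0,0,0],[0,0,0,0,0,0],[0,0,0,0,0,0]])

```text
t: 1.35
eef_pos: [449.5, -199.0, 299.7]
tcp_rot: [3.142, 0.0, 0.018]
ft_force: [0.7, -0.6, -0.4]
opening: 0.999
```

Run:
```python
from h import *
s=state();print(s['eef_pos'],np.degrees(s['tcp_rot']),s['joints'],delta((450,-200,300),1))
a=read_camera("scene");cv2.imwrite("pics/s1.png",cv2.resize(a[60:240,110:350],(800,600))[:,:,::-1])
```

```text
[ 449.50666517 -198.99784128  299.7044433 ] [1.79995331e+02 1.39587649e-02 1.03855313e+00] [-5.51196239e-01  4.52572422e-01  1.99264356e+00 -3.11691840e-04
  6.96537966e-01 -5.69083315e-01] [0.05, 0.1, -0.03, 0.0, 0.01, 0.04]
```

View pics/s1.png

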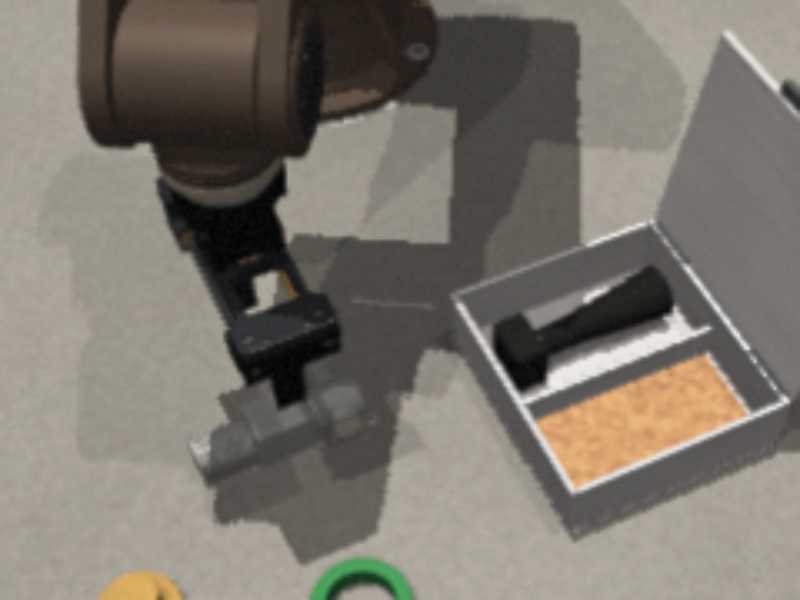

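The gripper is over the block in the picture, at about (285,400), with its jaws across the valve's y. Next I descend and grip.

>>> arm_command(steps=[[0.05,0.1,3,0,0,0],[0.05,0.1,6,0,0,0],[0.05,0.1,8,0,0,0],[0.05,0.1,9.4,0,0,0],[0.05,0.1,10.2,0,0,0],[0.05,0.1,10.4,0,0,0],[0.05,0.1,10.4,0,0,0],[0.05,0.1,10.4,0,0,0]])

```text
t: 2.07
eef_pos: [450.1, -200.4, 196.5]
tcp_rot: [3.141, -0.001, 0.017]
ft_force: [0.8, -0.0, 1.1]
opening: 0.996
```

>>> arm_command(steps=[[0,0,0,0,0,0],[0,0,0,0,0,0],[0,0,0,0,0,0],[0,0,0,0,0,0],[0,0,0,0,0,0],[0,0,0,0,0,0],[0,0,0,0,0,0],[0,0,0,0,0,0],[0,0,0,0,0,0],[0,0,0,0,0,0]], jaw=3)

```text
t: 2.9
eef_pos: [450.0, -199.8, 195.7]
tcp_rot: [-3.141, 0.0, 0.018]
ft_force: [-0.5, 0.9, 0.8]
opening: 0.42
```

>>> arm_command(steps=[[0,0,0,0,0,0],[0,0,-1,0,0,0],[0,0,-3,0,0,0],[0,0,-6,0,0,0],[0,0,-9,0,0,0],[0,0,-11,0,0,0],[0,0,-12,0,0,0],[0,0,-12,0,0,0],[0,0,-12,0,0,0]])

```text
t: 3.65
eef_pos: [449.8, -199.7, 316.1]
tcp_rot: [3.141, -0.001, 0.018]
ft_force: [-0.3, 0.3, -5.9]
opening: 0.419
```

Run:
```python
from h import *
s=state();print(s['eef_pos'],s['opening'],s['ft_force'],s['moment'])
T,S=read_camera("top"),read_camera("scene")
cv2.imwrite("pics/p1.png",np.hstack([cv2.resize(T[190:290,260:370],(440,400)),cv2.resize(S[140:230,150:240],(360,360))[:,:].repeat(1,0) if 0 else cv2.resize(S[140:230,150:240],(360,400))])[:,:,::-1])
```

```text
[ 449.84928686 -199.65603437  316.12893766] 0.41948189227744737 [-0.25738526  0.34746706 -5.92140322] [-0.02299334 -0.16345373  0.00190569]
```

View pics/p1.png

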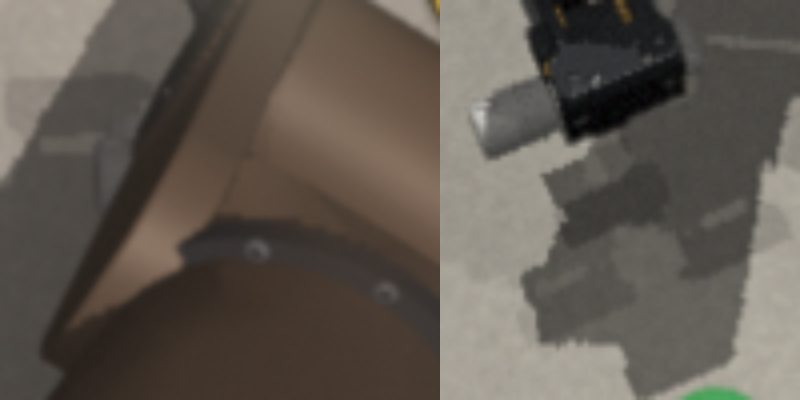

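Gripped and lifted, with about 4.5 N extra on the wrist. The right half of the picture shows the valve level under the gripper. Next is the carry to the cork compartment.

Run:
```python
from h import *
print(delta((580,62,316),0.5))
```

```text
[13.47, -25.94, -0.1, -0.04, 0.07, 0.5]
```

>>> arm_command(steps=[[1,-2,0,0,0,0.5],[2.5,-5,0,0,0,0.5],[4,-8,0,0,0,0.5],[5.5,-11,0,0,0,0.5],[7,-14,0,0,0,0.5],[8.5,-17,0,0,0,0.5],[10,-20,0,0,0,0.5],[11.5,-22.5,0,0,0,0.5],[12.7,-24.5,0,0,0,0.5],[13.5,-25.9,0,0,0,0.5],[13.5,-25.9,0,0,0,0.5],[13.5,-25.9,0,0,0,0.5]])

```text
t: 4.75
eef_pos: [580.5, 61.8, 314.6]
tcp_rot: [3.141, 0.002, 0.01]
ft_force: [-0.9, -0.3, -4.6]
opening: 0.422
```

>>> arm_command(steps=[[0,0,1,0,0,0],[0,0,2.5,0,0,0],[0,0,4,0,0,0],[0,0,5,0,0,0],[0,0,5.5,0,0,0],[0,0,5.5,0,0,0],[0,0,5.5,0,0,0],[0,0,5.5,0,0,0]])

```text
t: 5.42
eef_pos: [580.7, 61.3, 261.3]
tcp_rot: [3.141, -0.001, 0.009]
ft_force: [-0.6, 0.4, -4.9]
opening: 0.418
```

Run:
```python
from h import *
s=state();print(s['eef_pos'],s['tcp_rot'],s['opening'],s['ft_force'])
T,S=read_camera("top"),read_camera("scene")
cv2.imwrite("pics/p2.png",np.hstack([cv2.resize(T[110:270,60:240],(400,400)),cv2.resize(S[60:230,235:395],(400,400))])[:,:,::-1])
```

```text
[580.68611284  61.30033254 261.293425  ] [ 3.14148068e+00 -9.71575834e-04  8.51651866e-03] 0.4177013628491919 [-0.57723009  0.41682101 -4.88014836]
```

View pics/p2.png

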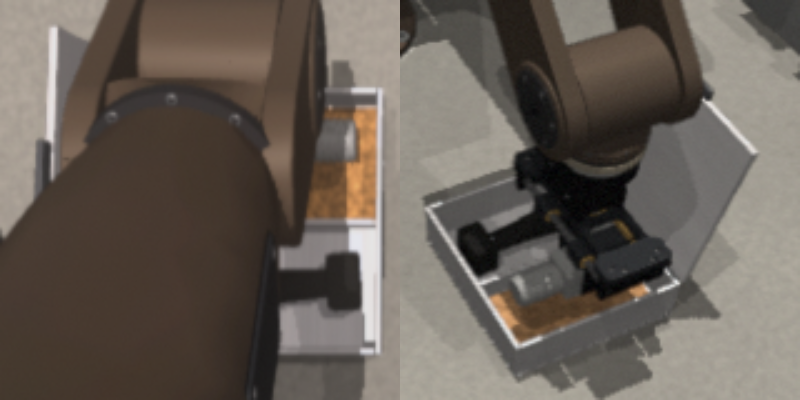

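The valve is over the cork, in line with the compartment: the neck end is at about (355,138) in the left half. The wrist clears the lid by roughly 30 mm. I'll lower it slowly.

>>> arm_command(steps=[[0,0.4,1,0,0,0],[0,0.4,2.2,0,0,0],[0,0.4,3.4,0,0,0],[0,0.4,4.3,0,0,0],[0,0.4,5.0,0,0,0],[0,0.4,5.3,0,0,0],[0,0.4,5.4,0,0,0],[0,0.4,5.5,0,0,0],[0,0.4,5.5,0,0,0],[0,0.4,5.5,0,0,0]])

```text
t: 6.35
eef_pos: [580.7, 57.5, 206.1]
tcp_rot: [3.141, -0.001, 0.009]
ft_force: [-0.7, -0.9, -4.4]
opening: 0.421
```

>>> arm_command(steps=[[0,0,0.05,0,0,0],[0,0,0.1,0,0,0],[0,0,0.15,0,0,0],[0,0,0.2,0,0,0],[0,0,0.2,0,0,0],[0,0,0.2,0,0,0]])

```text
t: 6.85
eef_pos: [580.6, 57.5, 203.7]
tcp_rot: [3.141, -0.0, 0.009]
ft_force: [-0.5, 0.3, -3.3]
opening: 0.417
```

>>> arm_command(steps=[[0,0,0.05,0,0,0],[0,0,0.1,0,0,0],[0,0,0.1,0,0,0],[0,0,0.1,0,0,0]])

```text
t: 7.18
eef_pos: [580.5, 57.5, 203.7]
tcp_rot: [3.141, -0.0, 0.009]
ft_force: [-3.0, -0.7, 9.2]
opening: 0.418
```

It's down on the cork (force went from −4 to +9 N). I'll release with a small opening.

>>> arm_command(steps=[[0,0,0,0,0,0],[0,0,0,0,0,0],[0,0,0,0,0,0],[0,0,0,0,0,0],[0,0,0,0,0,0]], jaw=4.8)

```text
t: 7.6
eef_pos: [580.6, 57.5, 202.7]
tcp_rot: [3.142, -0.0, 0.009]
ft_force: [0.2, 0.7, 0.4]
opening: 0.501
```

>>> arm_command(steps=[[0,0,-0.5,0,0,0],[0,0,-1.5,0,0,0],[0,0,-3,0,0,0],[0,0,-5,0,0,0],[0,0,-8,0,0,0],[0,0,-11,0,0,0],[0,0,-14,0,0,0],[0,0,-17,0,0,0],[0,0,-20,0,0,0],[0,0,-23,0,0,0],[0,0,-25,0,0,0],[0,0,-25,0,0,0]])

```text
t: 8.6
eef_pos: [580.2, 57.6, 458.2]
tcp_rot: [3.141, -0.008, 0.009]
ft_force: [0.1, 0.2, 0.8]
opening: 0.501
```

Run:
```python
from h import *
s=state();print(s['eef_pos'],s['tcp_rot'],s['opening'],s['ft_force'],s['joints'])
T,S=read_camera("top"),read_camera("scene")
cv2.imwrite("pics/p3.png",np.hstack([cv2.resize(T[110:270,60:240],(400,400)),cv2.resize(S[60:230,235:395],(400,400))])[:,:,::-1])
```

```text
[580.17242923  57.57887846 458.22066285] [ 3.14137594 -0.00778143  0.00884834] 0.5012034931550288 [0.05746575 0.16192889 0.78228996] [-1.43481079e-02  3.80422515e-01  1.59539928e+00 -3.94844155e-05
  1.15798650e+00 -2.31799059e-02]
```

View pics/p3.png

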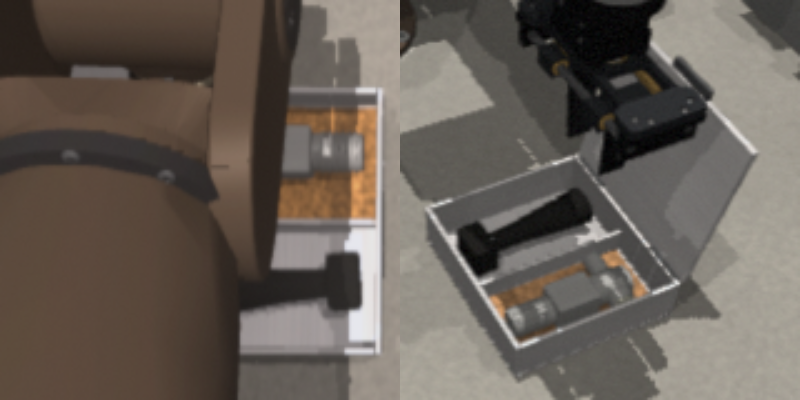

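The valve lies flat on the cork in both views, at about (570,300) on the right, and the horn hasn't moved. Next I go up and over behind the lid with the jaws shut.

>>> arm_command(steps=[[0,0,-3,0,0,0],[0,0,-5.5,0,0,0],[-1,-3,-5.5,0,0,0],[-2,-6,-5.5,0,0,0],[-3,-9,-5.5,0,0,0],[-4,-12,-5.5,0,0,0],[-5,-15,-5.5,0,0,0],[-5.8,-18,-5.5,0,0,0],[-5.8,-20,-5.5,0,0,0],[-5.8,-21,-5.5,0,0,0],[-5.8,-21,-5.5,0,0,0],[-5.8,-21,-5.5,0,0,0]], jaw=0)

```text
t: 9.7
eef_pos: [520.9, 266.8, 506.9]
tcp_rot: [3.141, 0.001, 0.009]
ft_force: [0.1, 0.4, 0.1]
opening: 0.006
```

>>> arm_command(steps=[[0,0,2,0,0,0],[0,0,4,0,0,0],[0,0,6,0,0,0],[0,0,8,0,0,0],[0,0,9.5,0,0,0],[0,0,10.5,0,0,0],[0,0,10.5,0,0,0],[0,0,10.5,0,0,0]])

```text
t: 10.37
eef_pos: [521.2, 266.3, 402.8]
tcp_rot: [3.141, 0.0, 0.008]
ft_force: [0.0, -0.2, 0.7]
opening: 0.005
```

Run:
```python
from h import *
s=state();print(s['eef_pos'],s['tcp_rot'],s['opening'],s['ft_force'],s['joints'])
T,S=read_camera("top"),read_camera("scene")
cv2.imwrite("pics/p4.png",np.hstack([cv2.resize(T[110:270,60:240],(400,400)),cv2.resize(S[40:240,235:435],(400,400))])[:,:,::-1])
```

```text
[521.15968723 266.26340588 402.81782125] [3.14131566e+00 3.32017607e-04 7.79244398e-03] 0.004686677074188046 [ 0.01840946 -0.15435506  0.72355981] [ 3.59511389e-01  4.36307122e-01  1.66143594e+00 -1.68476603e-04
  1.04425672e+00  3.51803596e-01]
```

View pics/p4.png

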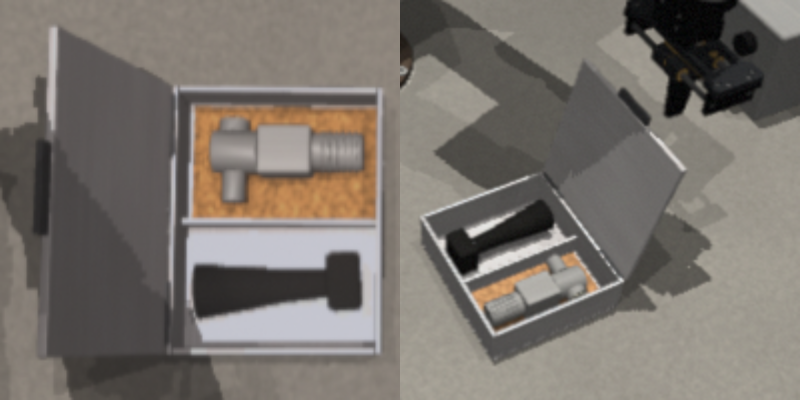

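The valve is centred on the cork with its cap to the left, and there is clearance all round in the left half. The fingers are behind the lid. Next I push it over.

>>> arm_command(steps=[[0,2,0,0,0,0],[0,3.5,0,0,0,0],[0,4.3,0,0,0,0],[0,5,0,0,0,0],[0,5.7,0,0,0,0],[0,6.4,0,0,0,0],[0,7.1,0,0,0,0],[0,7.8,-0.1,0,0,0],[0,8.6,-0.2,0,0,0],[0,9.4,-0.2,0,0,0],[0,9.4,-0.2,0,0,0]])

```text
t: 11.38
eef_pos: [521.6, 171.7, 404.7]
tcp_rot: [3.141, 0.0, 0.008]
ft_force: [0.5, -0.8, 0.7]
opening: 0.006
```

>>> arm_command(steps=[[0,0.7,0,0,0,0],[0,1.4,0,0,0,0],[0,2.1,0.1,0,0,0],[0,2.8,0.1,0,0,0],[0,3.4,0.2,0,0,0],[0,4,0.3,0,0,0],[0,4.7,0.5,0,0,0],[0,5.3,0.7,0,0,0],[0,5.9,0.9,0,0,0],[0,6.5,1.2,0,0,0],[0,7.2,1.4,0,0,0],[0,7.8,1.7,0,0,0]])

```text
t: 12.38
eef_pos: [522.3, 94.3, 387.4]
tcp_rot: [3.142, -0.0, 0.009]
ft_force: [-0.4, 2.0, 0.6]
opening: 0.006
```

Run:
```python
from h import *
s=state();print(s['eef_pos'],s['ft_force'])
T,S=read_camera("top"),read_camera("scene")
cv2.imwrite("pics/p5.png",np.hstack([cv2.resize(T[110:270,60:240],(400,400)),cv2.resize(S[40:240,235:435],(400,400))])[:,:,::-1])
```

```text
[522.26276227  94.30571357 387.43806351] [-0.44956191  2.00073265  0.61586536]
```

View pics/p5.png

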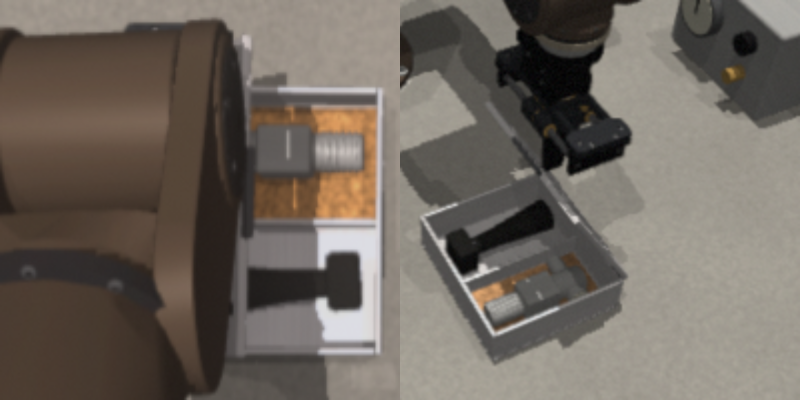

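The lid is following the fingers at about 60° (seen edge-on at (560,180)). I'll continue the arc.

>>> arm_command(steps=[[0,0.9,0.5,0,0,0],[0,1.8,1.0,0,0,0],[0,2.6,1.6,0,0,0],[0,3.4,2.2,0,0,0],[0,4.1,3.0,0,0,0],[0,4.8,3.8,0,0,0],[0,5.4,4.5,0,0,0],[0,6.0,5.3,0,0,0],[0,6.5,6.2,0,0,0],[0,7.0,7.1,0,0,0],[0,7.4,8.0,0,0,0],[0,7.7,9.0,0,0,0]])

```text
t: 13.48
eef_pos: [522.9, 17.5, 296.8]
tcp_rot: [3.141, -0.0, 0.009]
ft_force: [-0.4, -0.3, 2.0]
opening: 0.003
```

>>> arm_command(steps=[[0,0.2,0.7,0,0,0],[0,0.4,1.4,0,0,0],[0,0.6,2.1,0,0,0],[0,0.7,2.8,0,0,0],[0,0.8,3.3,0,0,0],[0,0.8,3.6,0,0,0],[0,0.8,3.8,0,0,0],[0,0.8,3.8,0,0,0]])

```text
t: 14.15
eef_pos: [523.0, 10.0, 259.4]
tcp_rot: [3.142, 0.0, 0.009]
ft_force: [0.2, 0.1, -0.3]
opening: 0.003
```

>>> arm_command(steps=[[0,0,0.05,0,0,0],[0,0,0.1,0,0,0],[0,0,0.15,0,0,0],[0,0,0.15,0,0,0]])

```text
t: 14.48
eef_pos: [523.0, 10.1, 258.9]
tcp_rot: [3.141, -0.001, 0.009]
ft_force: [-1.7, -0.2, 6.6]
opening: 0.004
```

>>> arm_command(steps=[[0,0,0.05,0,0,0],[0,0,0.1,0,0,0],[0,0,0.1,0,0,0]])

```text
t: 14.73
eef_pos: [522.9, 10.1, 258.7]
tcp_rot: [3.141, -0.001, 0.009]
ft_force: [-5.3, 0.8, 18.3]
opening: 0.004
```

There's a hard stop at tip height 68.7 mm, about the shut lid's top, with 18 N on it. I'll retreat upward and sideways, clear of the case, and check.

>>> arm_command(steps=[[0,0,-0.5,0,0,0],[0,0,-2,0,0,0],[0,0,-5,0,0,0],[0,0,-8,0,0,0],[0,0,-11,0,0,0],[0,0,-14,0,0,0],[0,4,-16,0,0,0],[0,8,-16,0,0,0],[0,12,-16,0,0,0],[0,16,-16,0,0,0],[0,20,-16,0,0,0],[0,24,-16,0,0,0]])

```text
t: 15.73
eef_pos: [524.6, -231.8, 417.6]
tcp_rot: [3.141, -0.001, 0.009]
ft_force: [1.1, 0.3, 0.1]
opening: 0.007
```

>>> arm_command(steps=[[0,3,0,0,0,0],[0,6,0,0,0,0],[0,9,0,0,0,0],[0,11,0,0,0,0],[0,11,0,0,0,0],[0,11,0,0,0,0]])

```text
t: 16.23
eef_pos: [525.8, -340.6, 416.9]
tcp_rot: [-3.141, 0.0, 0.007]
ft_force: [-0.6, 0.0, 0.5]
opening: 0.0
```

Run:
```python
from h import *
s=state();print(s['eef_pos'],s['ft_force'])
T,S=read_camera("top"),read_camera("scene")
cv2.imwrite("pics/p6.png",np.hstack([cv2.resize(T[110:270,100:260],(400,400)),cv2.resize(S[100:300,190:390],(400,400))])[:,:,::-1])
for n,im in(("top",T),("scene",S)):
    h=cv2.cvtColor(im,cv2.COLOR_RGB2HSV)
    for nm,lo,hi in(("green",(45,100,40),(80,255,255)),("orange",(5,120,80),(25,255,255))):
        for k in cv2.findContours(cv2.inRange(h,lo,hi),0,2)[0]:
            if cv2.contourArea(k)>100: print(n,nm,cv2.minAreaRect(k)[:2])
```

```text
[ 525.75059879 -340.61322319  416.91630774] [-0.63098643  0.03826906  0.53885315]
top green ((311.5000305175781, 152.00001525878906), (33.23401641845703, 33.23401641845703))
top orange ((383.5, 185.5), (31.0, 31.0))
scene green ((218.0, 242.5), (29.0, 30.0))
scene orange ((151.5, 244.0), (24.0, 25.0))
```

View pics/p6.png

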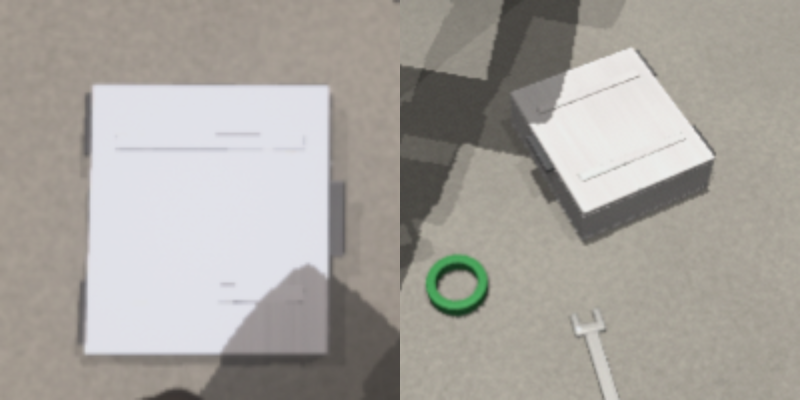

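The lid lies flat on the rim in both views, spanning about (90–330, 86–354) on the left. The collar and holder are at their starting pixels.

```bash
python3 -c "
from cell import *
job_done(); print(state()['t'])"
```

```text
the job is handed in; nothing more can be done
the job is handed in; nothing more can be done
```

The valve head is packed flat on the cork in the empty compartment and the lid is shut. I handed the job in shortly after 16.2 s of the 48 s allowed.

- **Placing:** I gripped the valve head across its centre block and lowered it until the wrist reading rose from about −4 N to +9 N. I then opened the jaws only slightly. Afterwards both views showed it centred, with clearance all round.
- **Lid:** I pushed it over with the closed fingers and pressed until it stopped, with the fingertips 68.7 mm above the bench at 18 N. The lid's top should be at about 68 mm when shut, and both cameras showed it flat on the rim.
- **Other objects:** the collar and holder are within a pixel of where they started. The horn looked undisturbed in the last view before the lid covered it.
- **Disagreement:** the two cameras placed the valve head about 5 mm apart in x. I aimed the grasp between them, and the jaws closed on the block as expected. No check failed.

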